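# Put the worktop spice rack back together

### The job

The spice rack has been taken apart for washing: put it back together. Stand all the spice jars that are here upright on its deck, then fit the shelf over the four posts of the rack and the rimmed top tray over the four posts of the shelf, each board fully home and level on all four pins (either way round). Hook the little grey cup on the rack's side rail at the open stretch of the rail and slide it along under the guard rod up against the stop ring, so that it cannot be knocked off; leave the mug and the tin where they are.

Things in the scene. Friction and masses are not known exactly. Their poses are not given: they have to be found in the camera images.
- rack: fixed rack. Origin: centre of the underside of its pale wooden deck, 132 (x) x 192 (y) x 16 mm, with a lip 4 mm thick, top 22 mm above the worktop. x points away from the robot, y left (turned up to 0.15 rad). Posts at its corners, rail on its left side. Three jars fit in a row along y through the deck's centre, 48 mm apart, put in from above before the shelf is on
- post_top (a point): shoulder centre of the rack's front right post. Four steel posts, 14 mm thick, stand 49 mm (x) and 78 mm (y) from the deck's centre; each has a shoulder 136 mm above the worktop, on which the shelf's underside rests, and above it a pin 8 mm thick, 12 mm long, its last 5 mm tapered
- rail_stop (a point): point on the side rail's axis at the stop ring's face that looks to the rail's open end; axes as the rack's. Rail: 10 mm bar along the rack's y at x = 0, axis 180 mm above the worktop, between uprights at y = 105 and 265 mm of the rack. Ring 20 mm in diameter. A hook 24 mm wide touches it when its middle is 12 mm (+y) from here
- rail_open (a point): point on the rail's axis in the middle of the open stretch, 93 mm (+y) from rail_stop; a hook's middle may be put on up to 12 mm either side of it. Axes as the rack's
- guard_end (a point): free end of the guard rod, 6 mm thick, which runs from here to beyond the ring, above and behind the rail: 24 mm above and 9 mm behind (+x) the rail's axis (28 and 12 at this end). Under it a hook slides with 12 mm of room above, but cannot be put on or lifted off
- shelf_grip (a point): shelf: board 120 (x) x 180 (y) x 16 mm, 0.3 kg, corner holes below (11 mm, 16 deep, 49 mm in x and 78 in y from centre), own posts over them (shoulders 80, tips 92 mm above underside). Point: centre of its grip board, 12 mm thick (x), 90 long (y), 46 mm above underside, 16 below its top; pinch across x from above. 182 mm above worktop once home. Starts on the hob glass (6 mm high), y about along world x
- tray_grip (a point): top tray: board 120 (x) x 180 (y) x 16 mm, 0.3 kg, through holes in its corners (11 mm, 49 mm in x and 78 in y from centre), rim round it, no posts. Point: centre of its grip board, 12 mm thick (x), 90 long (y), 46 mm above underside, 16 below its top; pinch across x from above. Once home 80 mm above shelf_grip. Starts on the hob glass (6 mm high), y about along world x
- cup_grip (a point): grip of the grey metal hook-on cup (54 x 54 x 60 mm, 0.16 kg): a strap 8 mm thick (x), 24 wide (y), top 215 mm above the cup's underside. The point is 192 mm above the underside; pinch here from above, across x or y, fingertips not below 170 mm or they meet the guard rod. It stands on the worktop at the start, turned up to 0.4 rad
- cup_hook (a point): cup's hook, seat for the rail's top: underside of the plate that reaches from the strap over the rail, 12 mm behind (+x) and 52 mm below cup_grip. Strap face 8 mm in front (-x) of it, lip 8 to 12 mm behind, lip's edge 19 mm below. Hung: 5 mm above the rail's axis, its x as the rack's, strap on the robot's side, so bring the lip over the rail from the front and lower it
- jar_0_mid (a point): spice jar with a dark cap, 41 mm thick, 105 mm tall; the point is its centre, 52 mm above its underside; on the deck it is 68 mm above the worktop. May be absent
- jar_1_mid (a point): spice jar with a dark cap, 41 mm thick, 105 mm tall; the point is its centre, 52 mm above its underside; on the deck it is 68 mm above the worktop. May be absent
- jar_2_mid (a point): spice jar with a dark cap, 41 mm thick, 105 mm tall; the point is its centre, 52 mm above its underside; on the deck it is 68 mm above the worktop. May be absent
- mug: bystander: purple mug, 86 x 125 x 96 mm, at the left; origin at its foot
- tin: bystander: squat tin with a red label, 75 mm thick, 58 mm tall, behind the rack; origin at its foot. Wall cupboards hang over it from 0.6 m up, their handles reaching out to x = 0.58 m

How it is judged:
By the outcome, as a careful person would: the job done as asked, in the order asked, and still so for the second after the job is handed in, with the robot touching nothing.
Of jar_0, jar_1, jar_2 only 2 to 3 are there at a start; the rules pass over those that are not, and their reading is None.
At some moment in a run one of shelf, top_tray may be knocked a few centimetres aside while the robot is not near it.
Once in a run the grip may slacken for a moment while it holds something.
It also fails if it takes over 210 s, if anything falls off the work surface, if the arm or the gripper's body presses on something with over 40 N, if the wrist force passes 120 N, or if a joint passes its speed limit or range.

### The arm

A 7-joint arm with a two-finger parallel gripper is mounted at the origin on a cart in front of the work surface, level with it; the furniture and walls round the work are solid. World frame = base frame: x ahead of the robot, y to its left, z up, the work surface at z = 0. Lengths are in m, angles in rad, forces in N, time in s.
With the tool pointing down it reaches from about 0.35 to 0.9 m from the base axis. Payload 7.2 kg.
Tool frame: the origin (TCP) lies between the finger pads; the fingertips stand 25 mm ahead of it and the grasp point (between the pads) lies 6 mm ahead of it; z points along the fingers, x is the direction in which the jaws open and shut, and the axes are right-handed (so a half turn about z gives the same grasp; the last joint's range is limited). The gripper opens to 85 mm and grips with 20 to 120 N. Pads are 22 mm wide; open, the fingers measure 114 mm over their backs; the gripper's body (76 mm by 85 mm) begins 54 mm behind the grasp point. The pads swing forward as they close: fully open they stand 13 mm farther back than shut.
Start: joints at [1.179, 0.411, -0.013, 1.596, 0.006, 1.134, -0.082], TCP at [0.199, -0.593, 0.235] pointing down, gripper open.
Joint ranges: [-2.95, 2.95], [-0.29, 1.99], [-1.47, 1.44], [0.14, 2.54], [-1.03, 4.17], [0.13, 1.85], [-2.86, 2.86]. Speed limits (rad/s): [2.39, 2.39, 3.01, 3.01, 3.14, 3.14, 3.14].

### API

Orientations are given as a unit quaternion [x, y, z, w].
In Python, from plant import * gives the robot as it stands.
- The arm moves only by the tool apply_moves, never from a script. Its argument "series" is a list of rows, each an object with "travel": the shift along the world's x, y, z in m, a list of three; "yaw": the turn about the world's z in rad; "jaw": the gripper's target within -1 to 1 (fully open at 1, half-way at 0, shut at -1). In form: [{"travel": [x, y, z], "yaw": yaw, "jaw": jaw}, ...]. A call has 1 to 10 rows; each row shifts and turns the commanded pose from where the row before left it; what a row does not reach is not made up. A row lasts 1/8 s, in which the tool goes at most 62.5 mm and 10.7 degrees, less where a joint would pass 70% of its speed; a pose out of reach is approached as far as the arm can. A call with a gripper value outside its range is refused whole. The fingers move at their own pace and stop on an object; "grip_force" is the grip in N (left out, the last holds). Time passes only in rows, so rows that do not move let the fingers close. It gives the time, the measured TCP pose, the force and the opening at its end, in the units of the state.
- read_state(): the state, without advancing time (a new reading comes with each control period).
- get_image(name): name is "scene" or "top" or "wrist"; returns a dict with "frame" (384x512x3 uint8, red, green, blue), "mtx" (3x3 intrinsics, pixels), "extrinsics" (4x4, takes a point from camera to world coordinates). Camera axes: x right, y down, z forward; pixel columns grow to the right and rows downward; lengths in m; the calibration is good to about 2 mm. A picture is of the moment at which its call begins. There is no depth.
- job_done(): hands the job in, once; it reports no verdict.
Trained networks look in a picture, given as the dict that the camera call returned (one of the last four; its "shot" number tells which), for a name from the list of things; names that differ only in an ending like _2 or _b are one class to them, and where a whole thing is asked for, a point or a joint stands for the part that bears it (a point fixed in the world has none). Each returns a list of dicts, best first, with "conf" (0 to 1); they miss things now and then, are a little off and sometimes report something else, mostly with a low value. They report only what shows in the picture. A call takes as long as a camera call.
- recognise(picture, label): "point" ([x, y, z] in m, in the coordinates of the camera as it stood for that picture, good to about 4 mm: the middle of the surface that is visible of it).
- spot_point(picture, label): "point" ([x, y, z] in m, in the coordinates of the camera as it stood for that picture, good to about 4 mm: a listed point, or the origin of a listed thing).
The state is a dict: "clock": time; "qpos": joint angles; "dq": joint speeds; "joint_efforts": joint torques, N m; "ee_pos": TCP position; "orientation": TCP orientation; "force": force on the tool from outside, world axes, zero at the start; "moment": the same for the moment, N m; "width": finger opening in m.
Only numpy, scipy, OpenCV 4.12 (cv2) and the standard library are available. Lean on these libraries where they do the work, as an engineer would, in place of code of your own. Each camera call takes 0.05 s, during which the arm holds its last target. There are 200 camera calls.

## Working session

There is one attempt and no reset: what is moved stays moved. The work goes in short steps, Python scripts to look and compute and a tool call to move; the robot and the scene stay as the last step left them, time stands still between calls to the robot, and variables do not carry over. Pictures are saved under pics/ and viewed, on a budget of 14 in all, crops included, one or two more only if the job needs it, and the job is handed in when it is done.

Besides the shell and the picture viewer there is one more tool, called after ">>>" in YAML: its name, and indented under it one key for each argument. apply_moves: Moves the arm, as the interface text tells. Its arguments: {"type":"object","properties":{"series":{"type":"array"},"grip_force":{"type":"number"}},"required":["series"]}

```bash
mkdir -p pics; ls
cat > h.py <<'E'
from plant import *
import numpy as np, cv2
def W(p,c): 
    e=np.array(p['extrinsics']); return e[:3,:3]@np.array(c)+e[:3,3]
def find(p,names,k=1,f=spot_point):
    for n in names:
        for d in f(p,n)[:k]:
            print(n,np.round(W(p,d['point']),4),round(d['conf'],2))
def save(p,n): cv2.imwrite('pics/'+n,np.array(p['frame'])[:,:,::-1])
def st():
    s=read_state(); print('t',round(s['clock'],2),np.round(s['ee_pos'],4),np.round(s['orientation'],3),'F',np.round(s['force'],1),'w',round(s['width'],4),'q',np.round(s['qpos'],2))
E
python3 - <<'E'
from h import *
st()
N=['rack','post_top','rail_stop','rail_open','guard_end','shelf_grip','tray_grip','cup_grip','cup_hook','jar_0_mid','mug','tin']
for c in ['scene','top']:
    p=get_image(c); save(p,c+'0.png'); print(c,np.round(p['extrinsics'][:3],2).tolist() if hasattr(p['extrinsics'],'tolist') else p['extrinsics'],p['mtx'])
    find(p,N[:9]+N[10:]); find(p,['jar_0_mid'],4)
a=cv2.imread('pics/scene0.png');b=cv2.imread('pics/top0.png')
cv2.imwrite('pics/both0.png',cv2.resize(np.vstack([a,b]),(400,600)))
E
```

```text
pics
t 0.0 [ 0.1987 -0.5921  0.2338] [ 0.812 -0.584 -0.001 -0.   ] F [0.3 0.9 0.2] w 0.0856 q [ 1.18  0.41 -0.01  1.6   0.01  1.13 -0.08]
scene [[-0.53, -0.61, 0.58, -0.29], [-0.85, 0.39, -0.36, 0.55], [-0.0, -0.69, -0.73, 1.18]] [[410.72708016   0.         253.37039209]
 [  0.         410.72708016 184.18936851]
 [  0.           0.           1.        ]]
rack [0.4599 0.0359 0.0009] 0.64
post_top [ 0.4099 -0.0404  0.1355] 0.95
rail_stop [0.4584 0.1581 0.1783] 0.8
rail_open [0.468  0.2523 0.1798] 0.88
guard_end [0.4724 0.2217 0.2054] 0.82
shelf_grip [ 0.5136 -0.2778  0.052 ] 0.87
tray_grip [ 0.4809 -0.418   0.0554] 0.79
cup_grip [0.4738 0.2205 0.2066] 0.48
cup_hook [0.4879 0.4301 0.1414] 0.59
mug [0.6054 0.4967 0.002 ] 0.92
tin [ 0.6956 -0.006   0.0018] 0.67
jar_0_mid [ 0.4133 -0.1483  0.0504] 0.62
top [[-0.15, -0.91, 0.39, -0.1], [-0.99, 0.14, -0.05, 0.13], [-0.01, -0.39, -0.92, 1.67]] [[429.46674281   0.         260.81356445]
 [  0.         429.46674281 190.41883948]
 [  0.           0.           1.        ]]
rack [0.4629 0.0313 0.0017] 0.58
post_top [ 0.4128 -0.0396  0.1355] 0.8
rail_stop [0.462  0.1628 0.1778] 0.95
rail_open [0.4618 0.2486 0.1787] 0.74
guard_end [0.4757 0.2184 0.2074] 0.93
shelf_grip [ 0.5121 -0.2874  0.0547] 0.81
tray_grip [ 0.4814 -0.4171  0.0541] 0.77
cup_grip [0.476  0.426  0.1939] 0.62
cup_hook [0.4818 0.423  0.1399] 0.9
mug [0.6018 0.4979 0.0014] 0.9
tin [ 0.6986 -0.0097  0.0011] 0.56
jar_0_mid [ 0.411  -0.1496  0.0546] 0.58
```

View pics/scene0.png

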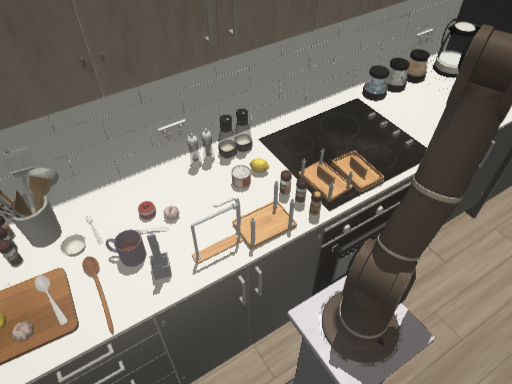

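View pics/top0.png

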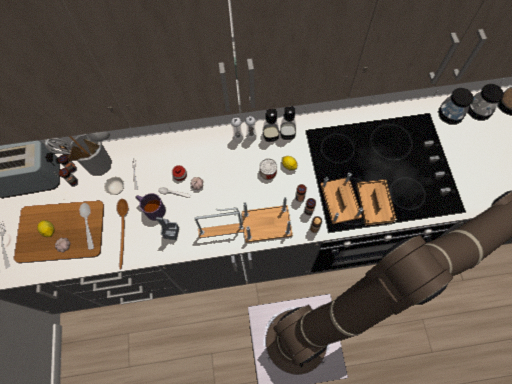

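```bash
cat >> h.py <<'E'
def ray(p,u,v,z):
    e=np.array(p['extrinsics']);d=e[:3,:3]@np.linalg.solve(np.array(p['mtx']),[u,v,1.]);return e[:3,3]+d*(z-e[2,3])/d[2]
def proj(p,X):
    e=np.array(p['extrinsics']);c=(np.atleast_2d(X)-e[:3,3])@e[:3,:3];q=c@np.array(p['mtx']).T;return q[:,:2]/q[:,2:]
E
python3 - <<'E'
from h import *
s=get_image('scene')
t=get_image('top')
for p in(s,t):
    for n in ['jar_0_mid','jar_1_mid','jar_2_mid']:
        find(p,[n],4); find(p,[n],4,recognise)
for u,v in[(286,175),(301,183),(315,196)]: print(ray(s,u,v,.105).round(3))
for u,v in[(301,188),(311,202),(317,219)]: print(ray(t,u,v,.105).round(3))
a=cv2.resize(np.array(s['frame'])[135:260,180:390,::-1],None,fx=3.8,fy=3.8,interpolation=3)
cv2.imwrite('pics/c1.png',a)
b=cv2.resize(np.array(t['frame'])[160:260,190:400,::-1],None,fx=3.8,fy=3.8,interpolation=3)
cv2.imwrite('pics/c2.png',b)
E
```

```text
jar_0_mid [ 0.4145 -0.1459  0.0495] 0.67
jar_0_mid [ 0.4004 -0.1364  0.0706] 0.49
jar_1_mid [ 0.4889 -0.141   0.0477] 0.76
jar_1_mid [ 0.4808 -0.1294  0.0724] 0.72
jar_2_mid [ 0.5514 -0.113   0.0518] 0.7
jar_2_mid [ 0.5106 -0.2782  0.0529] 0.28
jar_2_mid [ 0.5384 -0.1037  0.0709] 0.75
jar_2_mid [ 0.3996 -0.1388  0.0703] 0.64
jar_2_mid [ 0.4704 -0.4097  0.0254] 0.35
jar_0_mid [0.4649 0.0352 0.0008] 0.58
jar_0_mid [ 0.4122 -0.1503  0.056 ] 0.52
jar_0_mid [ 0.4011 -0.147   0.1017] 0.49
jar_0_mid [ 0.476  -0.4124  0.0221] 0.48
jar_1_mid [ 0.4888 -0.1476  0.0561] 0.75
jar_1_mid [ 0.4773 -0.1401  0.1018] 0.67
jar_2_mid [ 0.5518 -0.1154  0.0525] 0.43
jar_2_mid [ 0.5426 -0.1119  0.0967] 0.64
[ 0.546 -0.111  0.105]
[ 0.484 -0.133  0.105]
[ 0.407 -0.137  0.105]
[ 0.553 -0.117  0.105]
[ 0.488 -0.145  0.105]
[ 0.416 -0.153  0.105]
```

View pics/c2.png

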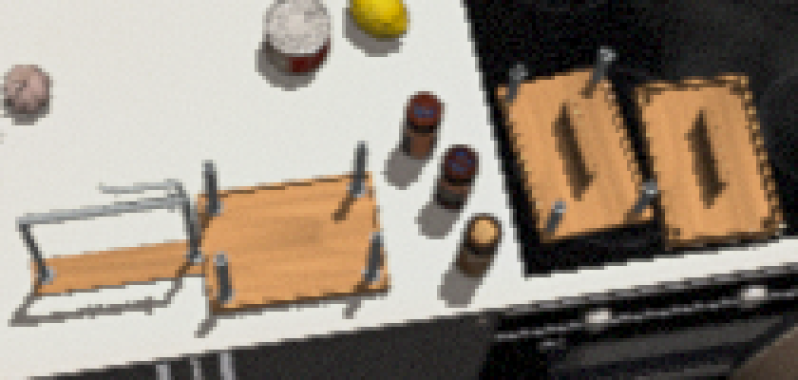

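View pics/c1.png

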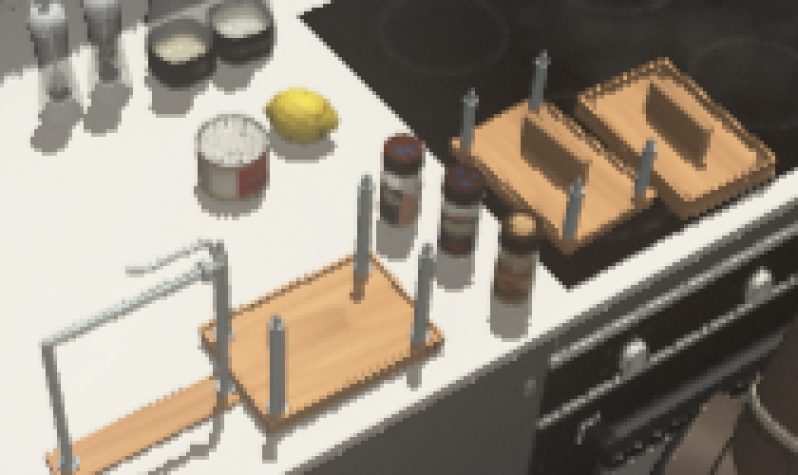

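>>> apply_moves:
  series:
    - {"travel":[0.021,0.044,0.016],"yaw":0,"jaw":1}
    - {"travel":[0.021,0.044,0.016],"yaw":0,"jaw":1}
    - {"travel":[0.021,0.044,0.016],"yaw":0,"jaw":1}
    - {"travel":[0.021,0.044,0.016],"yaw":0,"jaw":1}
    - {"travel":[0.021,0.044,0],"yaw":0,"jaw":1}
    - {"travel":[0.021,0.044,0],"yaw":0,"jaw":1}
    - {"travel":[0.021,0.044,0],"yaw":0,"jaw":1}
    - {"travel":[0.021,0.044,0],"yaw":0,"jaw":1}
    - {"travel":[0.021,0.044,0],"yaw":0,"jaw":1}
    - {"travel":[0.021,0.044,0],"yaw":0,"jaw":1}
  grip_force: 40

```text
clock: 3.25
ee_pos: [0.4093, -0.1511, 0.2989]
orientation: [0.812, -0.584, 0.0, -0.0]
force: [1.4, -0.0, -0.2]
width: 0.0856
```

Run:
```python
from h import *
st()
p=get_image('wrist'); save(p,'w1.png'); print(np.array(p['extrinsics']).round(2))
find(p,['jar_0_mid','jar_1_mid','jar_2_mid','rack','post_top','rail_stop','shelf_grip'],3)
```

```text
t 3.25 [ 0.4093 -0.1511  0.2989] [ 0.812 -0.584  0.    -0.   ] F [ 1.4 -0.  -0.2] w 0.0856 q [ 0.62  0.05 -0.38  1.91  0.02  1.18 -1.02]
[[ 0.32 -0.91 -0.26  0.47]
 [-0.95 -0.3  -0.09 -0.13]
 [ 0.    0.28 -0.96  0.44]
 [ 0.    0.    0.    1.  ]]
jar_0_mid [ 0.4092 -0.1535  0.0539] 0.77
jar_1_mid [ 0.487  -0.1418  0.0541] 0.7
jar_2_mid [ 0.5503 -0.1176  0.0533] 0.7
rack [ 4.604e-01  3.980e-02 -3.000e-04] 0.96
post_top [ 0.4091 -0.0389  0.1399] 0.59
shelf_grip [ 0.51   -0.2815  0.0522] 0.77
```

View pics/w1.png

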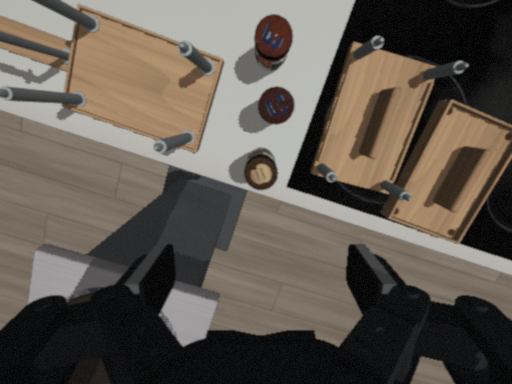

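Run:
```python
from h import *
p=get_image('wrist')
print('caps',[ray(p,u,v,.105)[:2].round(4).tolist() for u,v in[(274,36),(277,103),(261,172)]])
print('posts',[ray(p,u,v,.148)[:2].round(4).tolist() for u,v in[(159,147),(185,46),(4,94)]])
print('shelf pins',[ray(p,u,v,.098)[:2].round(4).tolist() for u,v in[(377,42),(462,67),(406,196),(319,171)]])
a=np.array(p['frame'])[:,:,::-1]
cv2.imwrite('pics/w1b.png',cv2.resize(a[0:250],None,fx=1.56,fy=1.56,interpolation=3))
```

```text
caps [[0.5506, -0.1204], [0.4894, -0.1451], [0.411, -0.1528]]
posts [[0.4111, -0.0458], [0.5075, -0.0478], [0.4135, 0.1045]]
shelf pins [[0.5813, -0.2256], [0.588, -0.3233], [0.4374, -0.3308], [0.4327, -0.2185]]
```

>>> apply_moves:
  series:
    - {"travel":[0.001,-0.001,-0.052],"yaw":0,"jaw":1}
    - {"travel":[0,0,-0.052],"yaw":0,"jaw":1}
    - {"travel":[0,0,-0.052],"yaw":0,"jaw":1}
    - {"travel":[0,0,-0.052],"yaw":0,"jaw":1}
    - {"travel":[0,0,0],"yaw":0,"jaw":1}
    - {"travel":[0,0,0],"yaw":0,"jaw":-1}
    - {"travel":[0,0,0],"yaw":0,"jaw":-1}
    - {"travel":[0,0,0],"yaw":0,"jaw":-1}
    - {"travel":[0,0,0],"yaw":0,"jaw":-1}
    - {"travel":[0,0,0.02],"yaw":0,"jaw":-1}
  grip_force: 40

```text
clock: 4.95
ee_pos: [0.4096, -0.1535, 0.1112]
orientation: [0.812, -0.584, -0.0, 0.0]
force: [0.8, -0.2, -1.2]
width: 0.0391
```

>>> apply_moves:
  series:
    - {"travel":[0,0,0.05],"yaw":0.1,"jaw":-1}
    - {"travel":[0,0,0.05],"yaw":0.161,"jaw":-1}
    - {"travel":[0,0,0.055],"yaw":0.161,"jaw":-1}
    - {"travel":[0.0104,0.047,0],"yaw":0.161,"jaw":-1}
    - {"travel":[0.0105,0.047,0],"yaw":0.161,"jaw":-1}
    - {"travel":[0.0105,0.047,0],"yaw":0.161,"jaw":-1}
    - {"travel":[0.0105,0.047,0],"yaw":0.161,"jaw":-1}
    - {"travel":[0.0105,0.0465,0],"yaw":0.161,"jaw":-1}
    - {"travel":[0,0,0],"yaw":0,"jaw":-1}

```text
clock: 6.08
ee_pos: [0.4623, 0.0849, 0.2668]
orientation: [1.0, -0.006, 0.001, -0.001]
force: [0.7, -1.4, -1.4]
width: 0.0389
```

Run:
```python
from h import *
st()
p=get_image('wrist'); save(p,'w2.png')
find(p,['rack','post_top','rail_stop','rail_open','guard_end','cup_grip','cup_hook'])
```

```text
t 6.08 [0.4623 0.0849 0.2668] [ 1.    -0.006  0.001 -0.001] F [ 0.7 -1.4 -1.4] w 0.0389 q [ 0.38  0.18 -0.74  1.88  0.14  1.13 -0.43]
post_top [ 0.406  -0.0382  0.1341] 0.92
rail_stop [0.459  0.1608 0.1761] 0.61
guard_end [0.4717 0.2179 0.2058] 0.56
```

View pics/w2.png

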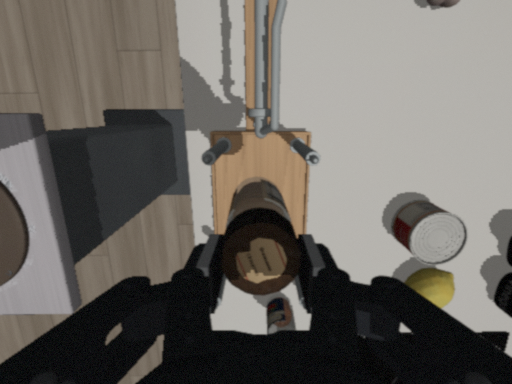

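Run:
```python
from h import *
st()
p=get_image('wrist')
a,b=[ray(p,u,v,.148)[:2] for u,v in[(208,157),(313,157)]]
print(a,b,b-a,np.arctan2(*(b-a)[::-1]))
y=-.015
for y in(-.01,-.03):
  c,s=np.cos(y),np.sin(y);R=np.array([[c,-s],[s,c]]);print(a-R@[-.049,.078],b-R@[.049,.078])
```

```text
t 6.47 [0.4622 0.08   0.2657] [ 1.    -0.011  0.     0.   ] F [-0.4 -0.5 -0.5] w 0.0391 q [ 0.38  0.18 -0.74  1.88  0.14  1.13 -0.43]
[0.41506449 0.11410308] [0.508488   0.11198094] [ 0.09342351 -0.00212214] -0.022711398967817
[0.46328206 0.03561699] [0.45871047 0.03447483]
[0.46170279 0.0346684 ] [0.4571704  0.03548582]
```

>>> apply_moves:
  series:
    - {"travel":[-0.001,0.005,-0.04],"yaw":0,"jaw":-1}
    - {"travel":[0,0,-0.045],"yaw":0,"jaw":-1}
    - {"travel":[0,0,-0.045],"yaw":0,"jaw":-1}
    - {"travel":[0,0,-0.02],"yaw":0,"jaw":-1}
    - {"travel":[0,0,-0.005],"yaw":0,"jaw":-1}
    - {"travel":[0,0,-0.003],"yaw":0,"jaw":-1}
    - {"travel":[0,0,0],"yaw":0,"jaw":-1}

```text
clock: 7.4
ee_pos: [0.4619, 0.0862, 0.1089]
orientation: [1.0, -0.01, 0.001, 0.0]
force: [0.3, -0.2, 0.6]
width: 0.0389
```

>>> apply_moves:
  series:
    - {"travel":[0,0,-0.002],"yaw":0,"jaw":-1}
    - {"travel":[0,0,0],"yaw":0,"jaw":-1}

```text
clock: 7.65
ee_pos: [0.4624, 0.0866, 0.1085]
orientation: [1.0, -0.01, 0.002, 0.0]
force: [-7.7, -1.6, 26.4]
width: 0.039
```

>>> apply_moves:
  series:
    - {"travel":[0,0,0.001],"yaw":0,"jaw":1}
    - {"travel":[0,0,0],"yaw":0,"jaw":1}
    - {"travel":[0,0,0],"yaw":0,"jaw":1}
    - {"travel":[0,0,0.05],"yaw":0,"jaw":1}
    - {"travel":[0,0,0.05],"yaw":-0.11,"jaw":1}
    - {"travel":[0.006,-0.054,0.02],"yaw":-0.174,"jaw":1}
    - {"travel":[0.006,-0.058,0.02],"yaw":-0.174,"jaw":1}
    - {"travel":[0.006,-0.058,0],"yaw":-0.174,"jaw":1}
    - {"travel":[0.006,-0.058,0],"yaw":-0.174,"jaw":1}

```text
clock: 8.78
ee_pos: [0.4853, -0.144, 0.247]
orientation: [0.915, -0.404, 0.001, 0.0]
force: [0.8, -0.1, -0.6]
width: 0.0852
```

Run:
```python
from h import *
st()
p=get_image('scene')
find(p,['jar_0_mid','jar_1_mid','jar_2_mid','tray_grip'],2)
```

```text
t 8.78 [ 0.4853 -0.144   0.247 ] [ 0.915 -0.404  0.001  0.   ] F [ 0.8 -0.1 -0.6] w 0.0852 q [ 0.6   0.23 -0.47  1.84  0.12  1.1  -0.75]
jar_0_mid [0.46   0.0883 0.0663] 0.53
jar_1_mid [ 0.4893 -0.1387  0.0474] 0.75
jar_2_mid [ 0.5481 -0.1104  0.0518] 0.59
tray_grip [ 0.4801 -0.4148  0.0561] 0.73
```

>>> apply_moves:
  series:
    - {"travel":[0.002,0,0],"yaw":-0.174,"jaw":1}
    - {"travel":[0,0,-0.04],"yaw":-0.17,"jaw":1}
    - {"travel":[0,0,0],"yaw":0,"jaw":1}

```text
clock: 9.4
ee_pos: [0.4856, -0.1399, 0.2046]
orientation: [0.835, -0.55, -0.002, 0.001]
force: [-0.3, -0.2, 1.1]
width: 0.0853
```

>>> apply_moves:
  series:
    - {"travel":[0.003,-0.004,-0.04],"yaw":0,"jaw":1}
    - {"travel":[0,0,-0.04],"yaw":0,"jaw":1}
    - {"travel":[0,0,-0.033],"yaw":0,"jaw":1}
    - {"travel":[0,0,0],"yaw":0,"jaw":1}
    - {"travel":[0,0,0],"yaw":0,"jaw":-1}
    - {"travel":[0,0,0],"yaw":0,"jaw":-1}
    - {"travel":[0,0,0],"yaw":0,"jaw":-1}
    - {"travel":[0,0,0],"yaw":0,"jaw":-1}

```text
clock: 10.4
ee_pos: [0.4915, -0.146, 0.0953]
orientation: [0.834, -0.552, 0.001, -0.0]
force: [-1.2, 1.2, 7.5]
width: 0.039
```

>>> apply_moves:
  series:
    - {"travel":[0,0,0.04],"yaw":0,"jaw":-1}
    - {"travel":[0,0,0.06],"yaw":0.15,"jaw":-1}
    - {"travel":[0,0,0.06],"yaw":0.167,"jaw":-1}
    - {"travel":[-0.0075,0.0455,0.005],"yaw":0.167,"jaw":-1}
    - {"travel":[-0.008,0.0455,0],"yaw":0.167,"jaw":-1}
    - {"travel":[-0.008,0.046,0],"yaw":0.167,"jaw":-1}
    - {"travel":[-0.008,0.046,0],"yaw":0.167,"jaw":-1}
    - {"travel":[0,0,0],"yaw":0.167,"jaw":-1}
    - {"travel":[0,0,0],"yaw":0,"jaw":-1}
    - {"travel":[0,0,0],"yaw":0,"jaw":-1}

```text
clock: 11.65
ee_pos: [0.4588, 0.0362, 0.2588]
orientation: [1.0, -0.011, 0.0, 0.0]
force: [0.4, -0.5, -1.8]
width: 0.0391
```

>>> apply_moves:
  series:
    - {"travel":[0.001,0.001,-0.045],"yaw":0,"jaw":-1}
    - {"travel":[0,0,-0.045],"yaw":0,"jaw":-1}
    - {"travel":[0,0,-0.04],"yaw":0,"jaw":-1}
    - {"travel":[0,0,-0.013],"yaw":0,"jaw":-1}
    - {"travel":[0,0,-0.003],"yaw":0,"jaw":-1}
    - {"travel":[0,0,0],"yaw":0,"jaw":-1}

```text
clock: 12.4
ee_pos: [0.4607, 0.038, 0.1137]
orientation: [1.0, -0.009, 0.001, -0.0]
force: [-0.7, -0.4, -0.8]
width: 0.038
```

>>> apply_moves:
  series:
    - {"travel":[0,0,-0.002],"yaw":0,"jaw":-1}
    - {"travel":[0,0,0],"yaw":0,"jaw":-1}

```text
clock: 12.65
ee_pos: [0.4605, 0.038, 0.1114]
orientation: [1.0, -0.009, 0.001, 0.0]
force: [1.4, 0.0, 1.1]
width: 0.0387
```

>>> apply_moves:
  series:
    - {"travel":[0,0,-0.002],"yaw":0,"jaw":-1}
    - {"travel":[0,0,0],"yaw":0,"jaw":-1}

```text
clock: 12.9
ee_pos: [0.4609, 0.0384, 0.1111]
orientation: [1.0, -0.009, 0.001, 0.001]
force: [-6.3, 0.5, 27.0]
width: 0.0383
```

>>> apply_moves:
  series:
    - {"travel":[0,0,0.001],"yaw":0,"jaw":1}
    - {"travel":[0,0,0],"yaw":0,"jaw":1}
    - {"travel":[0,0,0],"yaw":0,"jaw":1}
    - {"travel":[0,0,0.05],"yaw":0,"jaw":1}
    - {"travel":[0,0,0.06],"yaw":0,"jaw":1}
    - {"travel":[0.03,-0.052,0],"yaw":0,"jaw":1}
    - {"travel":[0.03,-0.052,0],"yaw":0,"jaw":1}
    - {"travel":[0.03,-0.052,0],"yaw":0,"jaw":1}
    - {"travel":[0,0,-0.03],"yaw":0,"jaw":1}
    - {"travel":[0,0,0],"yaw":0,"jaw":1}

```text
clock: 14.15
ee_pos: [0.5481, -0.1182, 0.1873]
orientation: [1.0, -0.009, -0.002, -0.001]
force: [0.4, -0.9, -0.1]
width: 0.0855
```

Run:
```python
from h import *
p=get_image('scene')
st()
find(p,['jar_0_mid','jar_1_mid','jar_2_mid'],2)
```

```text
t 14.2 [ 0.5489 -0.1174  0.1888] [ 1.    -0.009 -0.001 -0.001] F [-0.2  0.6 -0.2] w 0.0853 q [ 0.6   0.42 -0.63  1.77  0.28  1.04 -0.14]
jar_0_mid [0.4591 0.0898 0.066 ] 0.64
jar_0_mid [0.4751 0.2191 0.2065] 0.38
jar_1_mid [0.4571 0.0407 0.0627] 0.84
jar_2_mid [ 0.552  -0.1118  0.0518] 0.79
```

>>> apply_moves:
  series:
    - {"travel":[0.002,0,-0.04],"yaw":0,"jaw":1}
    - {"travel":[0,0,-0.04],"yaw":0,"jaw":1}
    - {"travel":[0,0,-0.015],"yaw":0,"jaw":1}
    - {"travel":[0,0,0],"yaw":0,"jaw":1}
    - {"travel":[0,0,0],"yaw":0,"jaw":-1}
    - {"travel":[0,0,0],"yaw":0,"jaw":-1}
    - {"travel":[0,0,0],"yaw":0,"jaw":-1}
    - {"travel":[0,0,0],"yaw":0,"jaw":-1}

```text
clock: 15.35
ee_pos: [0.5525, -0.1182, 0.0959]
orientation: [1.0, -0.009, 0.001, 0.0]
force: [-1.1, 0.5, 6.0]
width: 0.0386
```

>>> apply_moves:
  series:
    - {"travel":[0,0,0.04],"yaw":0,"jaw":-1}
    - {"travel":[0,0,0.06],"yaw":0,"jaw":-1}
    - {"travel":[0,0,0.06],"yaw":0,"jaw":-1}
    - {"travel":[-0.031,0.036,0.005],"yaw":0,"jaw":-1}
    - {"travel":[-0.031,0.036,0],"yaw":0,"jaw":-1}
    - {"travel":[-0.031,0.036,0],"yaw":0,"jaw":-1}
    - {"travel":[0,0,0],"yaw":0,"jaw":-1}
    - {"travel":[0,0,0],"yaw":0,"jaw":-1}
    - {"travel":[0,0,0],"yaw":0,"jaw":-1}

```text
clock: 16.48
ee_pos: [0.4593, -0.011, 0.2596]
orientation: [1.0, -0.01, 0.0, -0.0]
force: [-0.6, -0.2, -1.1]
width: 0.0387
```

>>> apply_moves:
  series:
    - {"travel":[0,0,-0.045],"yaw":0,"jaw":-1}
    - {"travel":[0,0,-0.045],"yaw":0,"jaw":-1}
    - {"travel":[0,0,-0.04],"yaw":0,"jaw":-1}
    - {"travel":[0,0,-0.015],"yaw":0,"jaw":-1}
    - {"travel":[0,0,-0.003],"yaw":0,"jaw":-1}
    - {"travel":[0,0,0],"yaw":0,"jaw":-1}

```text
clock: 17.23
ee_pos: [0.4596, -0.01, 0.1125]
orientation: [1.0, -0.009, 0.001, -0.0]
force: [-0.6, -0.4, -1.0]
width: 0.0385
```

>>> apply_moves:
  series:
    - {"travel":[0,0,-0.002],"yaw":0,"jaw":-1}
    - {"travel":[0,0,0],"yaw":0,"jaw":-1}

```text
clock: 17.48
ee_pos: [0.4601, -0.01, 0.1113]
orientation: [1.0, -0.009, 0.002, 0.0]
force: [-1.6, 0.3, 7.3]
width: 0.039
```

>>> apply_moves:
  series:
    - {"travel":[0,0,0.001],"yaw":0,"jaw":1}
    - {"travel":[0,0,0],"yaw":0,"jaw":1}
    - {"travel":[0,0,0],"yaw":0,"jaw":1}
    - {"travel":[0,0,0.05],"yaw":0,"jaw":1}
    - {"travel":[0,0,0.06],"yaw":0,"jaw":1}
    - {"travel":[0,-0.01,0.06],"yaw":0,"jaw":1}
    - {"travel":[0,-0.01,0.06],"yaw":0,"jaw":1}
    - {"travel":[0,0,0],"yaw":0,"jaw":1}
    - {"travel":[0,0,0],"yaw":0,"jaw":1}
    - {"travel":[0,0,0],"yaw":0,"jaw":1}

```text
clock: 18.73
ee_pos: [0.458, -0.0299, 0.3393]
orientation: [1.0, -0.009, -0.001, -0.0]
force: [0.2, 0.6, -1.2]
width: 0.0854
```

Run:
```python
from h import *
st()
p=get_image('wrist'); save(p,'w3.png')
find(p,['rack','post_top','rail_stop','rail_open','guard_end','cup_grip','cup_hook'])
find(p,['post_top'],4)
import pickle; pickle.dump({k:np.array(p[k]) for k in('frame','mtx','extrinsics')},open('w3.pkl','wb'))
```

```text
t 18.73 [ 0.458  -0.0299  0.3393] [ 1.    -0.009 -0.001 -0.   ] F [ 0.2  0.6 -1.2] w 0.0854 q [ 0.66  0.1  -0.75  1.78  0.07  1.29 -0.12]
rack [ 4.622e-01  3.690e-02 -4.000e-04] 0.69
post_top [ 0.4096 -0.0401  0.1365] 0.89
post_top [ 0.4096 -0.0401  0.1365] 0.89
post_top [ 0.5128 -0.2816  0.051 ] 0.45
```

View pics/w3.png

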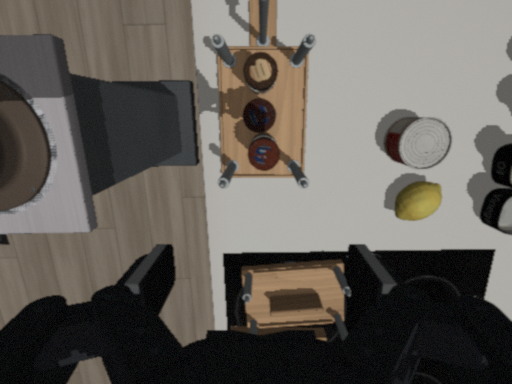

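Run:
```python
import pickle,cv2,numpy as np
p=pickle.load(open('w3.pkl','rb'));f=p['frame'][:,:,::-1]
t=[cv2.resize(f[v-14:v+14,u-18:u+18],None,fx=10,fy=10,interpolation=0) for u,v in[(221,44),(308,44),(226,180),(302,180)]]
cv2.imwrite('pics/m3.png',np.vstack([np.hstack(t[:2]),np.hstack(t[2:])]))
```

```text
(no output)
```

View pics/m3.png

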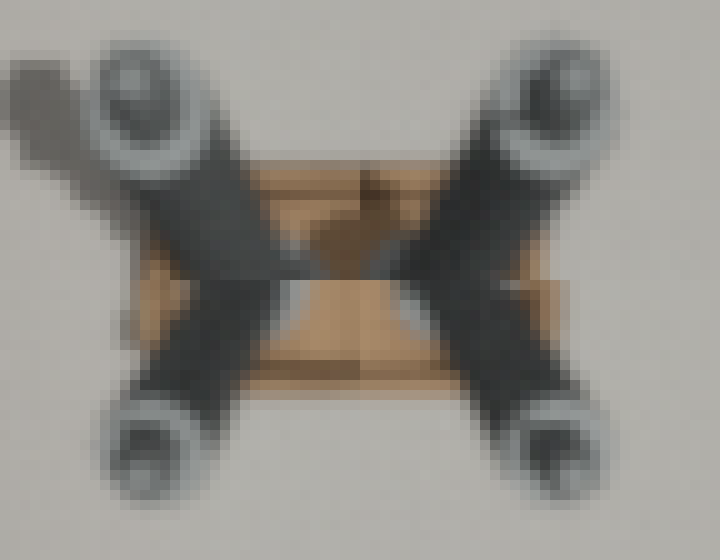

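```bash
cat >> h.py <<'E'
def fit(pts,model):
    # model-> world 2D rigid fit, returns centre,yaw,resid
    P=np.array(pts);M=np.array(model);pc=P.mean(0);mc=M.mean(0)
    A=(M-mc);B=(P-pc);y=np.arctan2((A[:,0]*B[:,1]-A[:,1]*B[:,0]).sum(),(A*B).sum())
    R=np.array([[np.cos(y),-np.sin(y)],[np.sin(y),np.cos(y)]]);c=pc-R@mc
    return c.round(4),round(y,4),((P-(M@R.T+c))*1e3).round(1).tolist()
E
python3 - <<'E'
from h import *
import pickle
p=pickle.load(open('w3.pkl','rb'))
M=[(-.049,.078),(.049,.078),(-.049,-.078),(.049,-.078)]
for z,px in((.136,[(217.5,40.7),(308.5,40.7),(223.5,182.2),(302.5,182.2)]),(.148,[(215.7,37.3),(311,37.3),(222,185),(304.5,185)])):
    print(fit([ray(p,u,v,z)[:2] for u,v in px],M))
print([ray(p,u,v,.121)[:2].round(4).tolist() for u,v in[(261,71),(260,115),(264,153)]])
print([proj(p,[.46,y,.121]).round(0) for y in (.087,.038,-.01)])
E
```

```text
(array([0.4604, 0.0376]), np.float64(-0.0162), [[0.4, -0.4], [-0.5, -0.6], [1.1, 0.6], [-0.9, 0.5]])
(array([0.4607, 0.0376]), np.float64(-0.0165), [[0.0, 0.1], [-0.1, -0.1], [0.6, 0.0], [-0.5, -0.1]])
[[0.459, 0.0871], [0.457, 0.0387], [0.4611, -0.0065]]
[array([[262.,  71.]]), array([[263., 116.]]), array([[263., 156.]])]
```

>>> apply_moves:
  series:
    - {"travel":[0.008,-0.042,-0.006],"yaw":-0.173,"jaw":1}
    - {"travel":[0.009,-0.042,-0.006],"yaw":-0.173,"jaw":1}
    - {"travel":[0.009,-0.042,-0.006],"yaw":-0.173,"jaw":1}
    - {"travel":[0.009,-0.042,-0.006],"yaw":-0.173,"jaw":1}
    - {"travel":[0.009,-0.042,-0.008],"yaw":-0.173,"jaw":1}
    - {"travel":[0.009,-0.042,-0.008],"yaw":-0.173,"jaw":1}
    - {"travel":[0,0,0],"yaw":-0.173,"jaw":1}
    - {"travel":[0,0,0],"yaw":-0.173,"jaw":1}
    - {"travel":[0,0,0],"yaw":-0.173,"jaw":1}
    - {"travel":[0,0,0],"yaw":0,"jaw":1}

```text
clock: 20.42
ee_pos: [0.5118, -0.282, 0.3005]
orientation: [-0.706, 0.708, 0.0, -0.0]
force: [-0.5, 0.3, -0.0]
width: 0.0857
```

Run:
```python
from h import *
st()
p=get_image('wrist'); save(p,'w4.png')
find(p,['shelf_grip','tray_grip'])
import pickle; pickle.dump({k:np.array(p[k]) for k in('frame','mtx','extrinsics')},open('w4.pkl','wb'))
```

```text
t 20.43 [ 0.5118 -0.282   0.3005] [-0.706  0.708  0.    -0.   ] F [-0.5  0.3 -0. ] w 0.0857 q [ 0.7   0.32 -0.36  1.59  0.12  1.25 -1.26]
shelf_grip [ 0.5089 -0.2807  0.0531] 0.69
tray_grip [ 0.4812 -0.4176  0.0496] 0.94
```

View pics/w4.png

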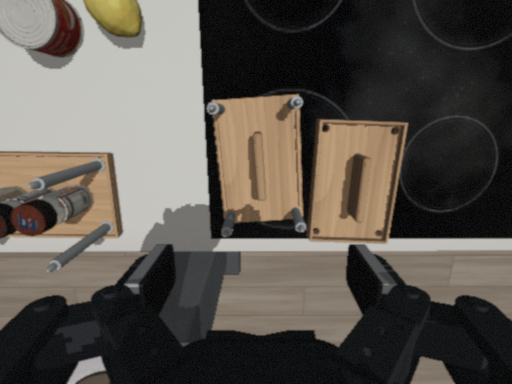

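Run:
```python
from h import *
import pickle
p=pickle.load(open('w4.pkl','rb'))
M=[(-.049,.078),(.049,.078),(-.049,-.078),(.049,-.078)]
# top-left image = +x,+y world. model y -> world x (yaw -90deg): model +x -> world -y?
px=[(213,105),(297,99),(227,233),(300,229)]
W_=[ray(p,u,v,.098)[:2] for u,v in px]
print(np.round(W_,4).tolist(),fit(W_,M))
a,b=ray(p,257,132,.068)[:2],ray(p,262.5,198,.068)[:2]; print('grip',a,b,(a+b)/2,np.linalg.norm(a-b),np.arctan2(*(a-b)[::-1]))
f=p['frame'][:,:,::-1]
t=[cv2.resize(f[v-14:v+14,u-18:u+18],None,fx=8,fy=8,interpolation=0) for u,v in[(213,106),(297,101),(227,229),(300,225)]]
m=np.vstack([np.hstack(t[:2]),np.hstack(t[2:])])
g=cv2.resize(f[122:210,235:285],None,fx=5,fy=5,interpolation=0)
g=np.vstack([g,np.zeros((max(0,m.shape[0]-g.shape[0]),g.shape[1],3),np.uint8)])[:m.shape[0]]
cv2.imwrite('pics/m4.png',np.hstack([m,g]))
```

```text
[[0.5895, -0.2285], [0.5956, -0.3229], [0.4337, -0.2388], [0.4389, -0.3317]] (array([ 0.5144, -0.2805]), np.float64(-1.5102), [[0.2, -1.6], [0.3, 1.7], [0.1, -2.5], [-0.7, 2.4]])
grip [ 0.55776385 -0.27752111] [ 0.47130701 -0.28431146] [ 0.51453543 -0.28091628] 0.08672308999187055 0.07837951924053949
```

View pics/m4.png

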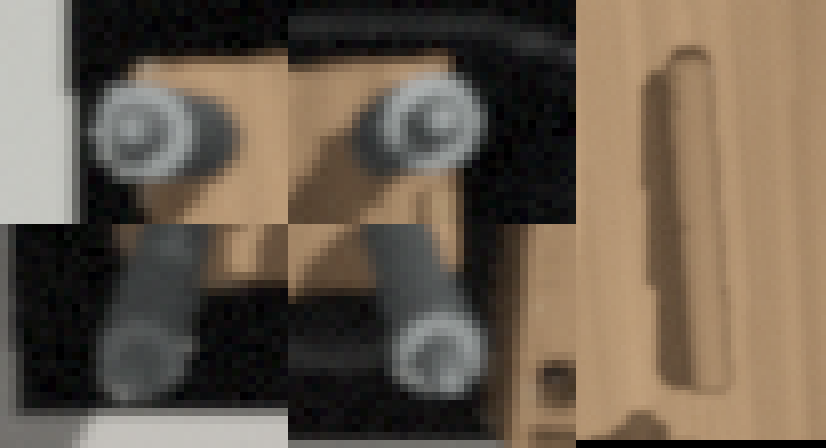

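Run:
```python
from h import *
import pickle
p=pickle.load(open('w4.pkl','rb'))
M=[(-.049,.078),(.049,.078),(-.049,-.078),(.049,-.078)]
px=[(212,107.8),(296.9,101.8),(226.4,230.9),(300.1,226.9)]
print(fit([ray(p,u,v,.086)[:2] for u,v in px],M))
a,b=ray(p,257.5,132.5,.068)[:2],ray(p,262.6,199,.068)[:2]; print('grip',(a+b)/2,np.linalg.norm(a-b),np.arctan2(*(a-b)[::-1]))
```

```text
(array([ 0.5121, -0.2799]), np.float64(-1.5071), [[-0.1, 0.8], [0.0, -0.5], [0.5, -0.6], [-0.4, 0.3]])
grip [ 0.51352824 -0.28129457] 0.08746445062740321 0.0720683889886083
```

>>> apply_moves:
  series:
    - {"travel":[0.0005,0.0015,-0.05],"yaw":0.066,"jaw":1}
    - {"travel":[0,0,-0.055],"yaw":0,"jaw":1}
    - {"travel":[0,0,-0.055],"yaw":0,"jaw":1}
    - {"travel":[0,0,-0.055],"yaw":0,"jaw":1}
    - {"travel":[0,0,-0.025],"yaw":0,"jaw":1}
    - {"travel":[0,0,0],"yaw":0,"jaw":1}
    - {"travel":[0,0,0],"yaw":0,"jaw":1}
  grip_force: 80

```text
clock: 21.45
ee_pos: [0.5132, -0.2808, 0.0618]
orientation: [0.729, -0.685, 0.001, -0.0]
force: [0.0, -0.2, 0.1]
width: 0.0858
```

>>> apply_moves:
  series:
    - {"travel":[0,0,-0.001],"yaw":0,"jaw":-1}
    - {"travel":[0,0,0],"yaw":0,"jaw":-1}
    - {"travel":[0,0,0],"yaw":0,"jaw":-1}
    - {"travel":[0,0,0],"yaw":0,"jaw":-1}
    - {"travel":[0,0,0],"yaw":0,"jaw":-1}
    - {"travel":[0,0,0],"yaw":0,"jaw":-1}
    - {"travel":[0,0,0],"yaw":0,"jaw":-1}

```text
clock: 22.32
ee_pos: [0.5124, -0.2806, 0.0601]
orientation: [0.729, -0.685, 0.0, 0.0]
force: [-0.0, 0.9, 5.5]
width: 0.0093
```

>>> apply_moves:
  series:
    - {"travel":[0,0,0.015],"yaw":0,"jaw":-1}
    - {"travel":[0,0,0.035],"yaw":0,"jaw":-1}
    - {"travel":[0,0,0.045],"yaw":0,"jaw":-1}
    - {"travel":[0,0,0.045],"yaw":0,"jaw":-1}
    - {"travel":[0,0,0.04],"yaw":0.1,"jaw":-1}
    - {"travel":[-0.005,0.02,0.01],"yaw":0.15,"jaw":-1}
    - {"travel":[-0.005,0.02,0],"yaw":0.15,"jaw":-1}
    - {"travel":[-0.005,0.02,0],"yaw":0.15,"jaw":-1}
    - {"travel":[-0.005,0.02,0],"yaw":0.15,"jaw":-1}
    - {"travel":[-0.005,0.02,0],"yaw":0.15,"jaw":-1}

```text
clock: 23.58
ee_pos: [0.4867, -0.1797, 0.25]
orientation: [0.947, -0.321, -0.0, 0.0]
force: [0.0, 0.5, -2.6]
width: 0.0097
```

>>> apply_moves:
  series:
    - {"travel":[-0.005,0.02,0],"yaw":0.15,"jaw":-1}
    - {"travel":[-0.005,0.02,0],"yaw":0.15,"jaw":-1}
    - {"travel":[-0.005,0.02,0],"yaw":0.15,"jaw":-1}
    - {"travel":[-0.005,0.02,0],"yaw":0.15,"jaw":-1}
    - {"travel":[-0.005,0.03,0],"yaw":0.04,"jaw":-1}
    - {"travel":[0,0.04,0],"yaw":0,"jaw":-1}
    - {"travel":[0,0.02,0],"yaw":0,"jaw":-1}
    - {"travel":[0,0,0],"yaw":0,"jaw":-1}
    - {"travel":[0,0,0],"yaw":0,"jaw":-1}

```text
clock: 24.7
ee_pos: [0.4621, -0.0109, 0.2496]
orientation: [1.0, -0.01, -0.0, 0.0]
force: [-0.3, -0.1, -3.5]
width: 0.0097
```

Run:
```python
from h import *
st()
p=get_image('wrist'); save(p,'w5.png')
import pickle; pickle.dump({k:np.array(p[k]) for k in('frame','mtx','extrinsics')},open('w5.pkl','wb'))
```

```text
t 24.7 [ 0.4621 -0.0109  0.2496] [ 1.   -0.01 -0.    0.  ] F [-0.3 -0.1 -3.5] w 0.0097 q [ 0.63  0.2  -0.8   1.91  0.16  1.09 -0.26]
```

View pics/w5.png

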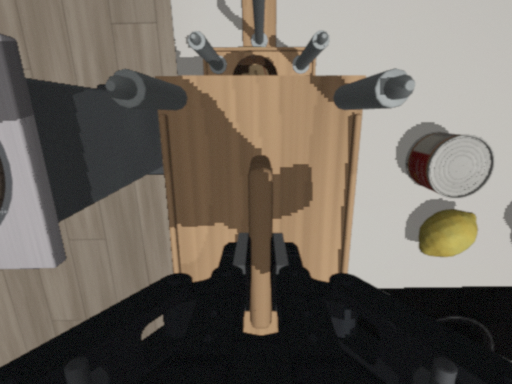

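Run:
```python
from h import *
import pickle
p=pickle.load(open('w5.pkl','rb'))
M=[(-.049,.078),(.049,.078)]
f=p['frame'][:,:,::-1]
print(proj(p,[[.4621+a*.049,-.0109+.078,z] for z in(.2757,.2877) for a in(-1,1)]).round(1))
print('rack posts',fit([ray(p,u,v,.148)[:2] for u,v in [(192,38),(322,37)]],M))
t=[cv2.resize(f[v-18:v+18,u-25:u+25],None,fx=8,fy=8,interpolation=0) for u,v in[(130,87),(390,87),(195,40),(319,40)]]
cv2.imwrite('pics/m5.png',np.vstack([np.hstack(t[:2]),np.hstack(t[2:])]))
```

```text
[[128.   95.5]
 [392.7  89.7]
 [112.1  93.4]
 [408.7  86.9]]
rack posts (array([0.4597, 0.0362]), np.float64(-0.0137), [[0.3, -0.0], [-0.3, 0.0]])
```

View pics/m5.png

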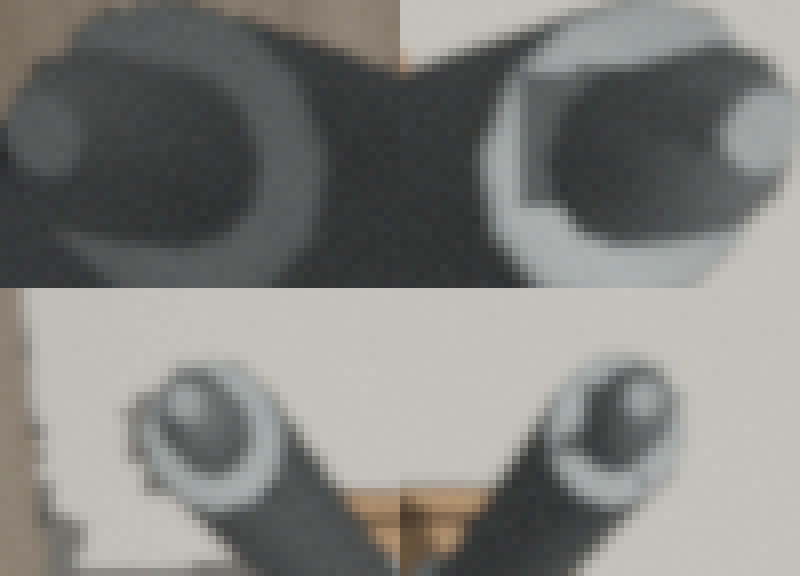

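Run:
```python
from h import *
import pickle
p=pickle.load(open('w5.pkl','rb'))
M=[(-.049,.078),(.049,.078)]
for z,px in((.2877,[(110.1,85.7),(409.2,84.8)]),(.2867,[(110.1,85.7),(409.2,84.8)]),(.148,[(192.9,35.5),(324.1,35.3)])):
    print(z,fit([ray(p,u,v,z)[:2] for u,v in px],M))
```

```text
0.2877 (array([ 0.4606, -0.0094]), np.float64(-0.0178), [[-0.2, 0.0], [0.2, -0.0]])
0.2867 (array([ 0.4606, -0.0093]), np.float64(-0.0178), [[-0.7, 0.0], [0.7, -0.0]])
0.148 (array([0.4604, 0.0375]), np.float64(-0.0192), [[-0.0, 0.0], [0.0, -0.0]])
```

>>> apply_moves:
  series:
    - {"travel":[0,0.025,0],"yaw":0,"jaw":-1}
    - {"travel":[0,0.022,0],"yaw":0,"jaw":-1}
    - {"travel":[0,0,-0.02],"yaw":0,"jaw":-1}
    - {"travel":[0,0,-0.02],"yaw":0,"jaw":-1}
    - {"travel":[0,0,-0.004],"yaw":0,"jaw":-1}
    - {"travel":[0,0,0],"yaw":0,"jaw":-1}
    - {"travel":[0,0,-0.004],"yaw":0,"jaw":-1}
    - {"travel":[0,0,0],"yaw":0,"jaw":-1}

```text
clock: 25.75
ee_pos: [0.4623, 0.0363, 0.2018]
orientation: [1.0, -0.01, 0.0, 0.0]
force: [-0.9, 0.3, -3.0]
width: 0.0096
```

>>> apply_moves:
  series:
    - {"travel":[0,0,-0.003],"yaw":0,"jaw":-1}
    - {"travel":[0,0,0],"yaw":0,"jaw":-1}
    - {"travel":[0,0,-0.003],"yaw":0,"jaw":-1}
    - {"travel":[0,0,0],"yaw":0,"jaw":-1}

```text
clock: 26.25
ee_pos: [0.4621, 0.0364, 0.1954]
orientation: [1.0, -0.009, -0.0, -0.0]
force: [0.0, -0.2, -3.0]
width: 0.0097
```

Going in freely, below the tip level.

>>> apply_moves:
  series:
    - {"travel":[0,0,-0.003],"yaw":0,"jaw":-1}
    - {"travel":[0,0,0],"yaw":0,"jaw":-1}
    - {"travel":[0,0,-0.002],"yaw":0,"jaw":-1}
    - {"travel":[0,0,0],"yaw":0,"jaw":-1}

```text
clock: 26.75
ee_pos: [0.4621, 0.0364, 0.1905]
orientation: [1.0, -0.01, -0.0, 0.0]
force: [-0.4, 1.4, -3.3]
width: 0.0095
```

>>> apply_moves:
  series:
    - {"travel":[0,0,-0.002],"yaw":0,"jaw":-1}
    - {"travel":[0,0,0],"yaw":0,"jaw":-1}

```text
clock: 27.0
ee_pos: [0.4624, 0.0365, 0.1895]
orientation: [1.0, -0.01, 0.0, 0.0]
force: [-3.3, -1.3, 10.3]
width: 0.0092
```

>>> apply_moves:
  series:
    - {"travel":[0,0,-0.001],"yaw":0,"jaw":-1}
    - {"travel":[0,0,0],"yaw":0,"jaw":-1}
    - {"travel":[0,0,0.002],"yaw":0,"jaw":1}
    - {"travel":[0,0,0],"yaw":0,"jaw":1}
    - {"travel":[0,0,0],"yaw":0,"jaw":1}
    - {"travel":[0,0,0],"yaw":0,"jaw":1}
    - {"travel":[0,0,0.04],"yaw":0,"jaw":1}
    - {"travel":[0,0,0.05],"yaw":0,"jaw":1}
    - {"travel":[0,0,0.05],"yaw":0,"jaw":1}
    - {"travel":[0,-0.05,0.04],"yaw":0,"jaw":1}

```text
clock: 28.25
ee_pos: [0.4625, -0.0094, 0.3711]
orientation: [1.0, -0.006, 0.001, -0.0]
force: [2.1, -1.1, 0.4]
width: 0.0852
```

Run:
```python
from h import *
st()
for c in('scene','top'):
    p=get_image(c); find(p,['shelf_grip','tray_grip'],2)
```

```text
t 28.25 [ 0.4625 -0.0094  0.3711] [ 1.    -0.006  0.001 -0.   ] F [ 2.1 -1.1  0.4] w 0.0852 q [ 0.68  0.1  -0.81  1.72  0.07  1.36 -0.16]
shelf_grip [0.4624 0.0409 0.1799] 0.61
tray_grip [ 0.4816 -0.3783  0.0578] 0.85
shelf_grip [0.4605 0.0348 0.1872] 0.61
tray_grip [ 0.4812 -0.3823  0.0523] 0.66
```

>>> apply_moves:
  series:
    - {"travel":[0.002,-0.041,0],"yaw":-0.17,"jaw":1}
    - {"travel":[0.002,-0.041,0],"yaw":-0.17,"jaw":1}
    - {"travel":[0.002,-0.041,0],"yaw":-0.17,"jaw":1}
    - {"travel":[0.002,-0.041,0],"yaw":-0.17,"jaw":1}
    - {"travel":[0.002,-0.041,-0.01],"yaw":-0.17,"jaw":1}
    - {"travel":[0.002,-0.041,-0.01],"yaw":-0.17,"jaw":1}
    - {"travel":[0.002,-0.041,-0.01],"yaw":-0.17,"jaw":1}
    - {"travel":[0.002,-0.041,-0.02],"yaw":-0.17,"jaw":1}
    - {"travel":[0.002,-0.041,-0.02],"yaw":-0.17,"jaw":1}
    - {"travel":[0,0,0],"yaw":-0.17,"jaw":1}

```text
clock: 29.8
ee_pos: [0.4787, -0.383, 0.2941]
orientation: [-0.65, 0.76, 0.003, -0.001]
force: [0.6, -0.5, 0.4]
width: 0.0854
```

>>> apply_moves:
  series:
    - {"travel":[0,0,0],"yaw":0,"jaw":1}
    - {"travel":[0,0,0],"yaw":0,"jaw":1}

```text
clock: 30.05
ee_pos: [0.481, -0.3799, 0.2983]
orientation: [-0.655, 0.756, 0.0, 0.0]
force: [0.8, -0.8, -0.4]
width: 0.0851
```

Run:
```python
from h import *
st()
p=get_image('wrist'); save(p,'w6.png')
find(p,['tray_grip'])
import pickle; pickle.dump({k:np.array(p[k]) for k in('frame','mtx','extrinsics')},open('w6.pkl','wb'))
f=np.array(p['frame'])[:,:,::-1]
cv2.imwrite('pics/m6.png',cv2.resize(f[60:260,130:390],None,fx=3,fy=3,interpolation=0))
```

```text
t 30.05 [ 0.481  -0.3799  0.2983] [-0.655  0.756  0.     0.   ] F [ 0.8 -0.8 -0.4] w 0.0851 q [ 0.85  0.37 -0.36  1.52  0.13  1.27 -1.24]
tray_grip [ 0.4835 -0.3805  0.0512] 0.55
```

View pics/m6.png

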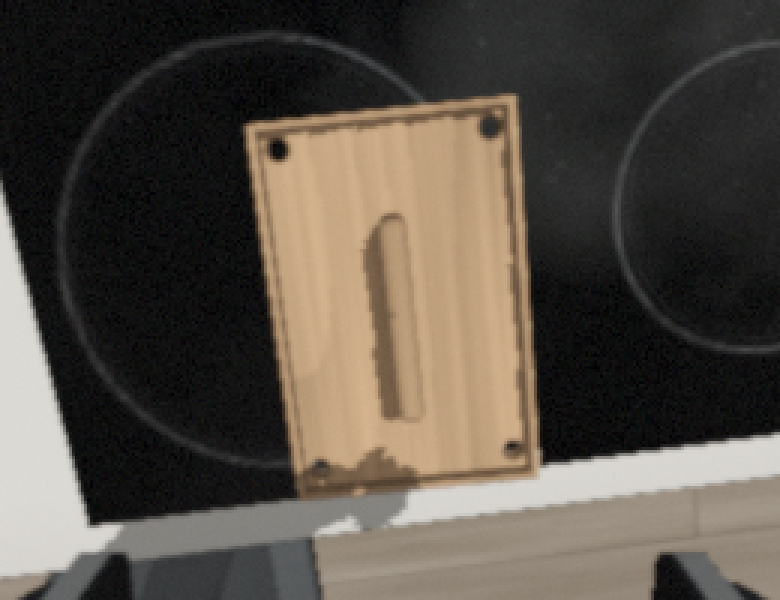

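Run:
```python
from h import *
import pickle
p=pickle.load(open('w6.pkl','rb'))
M=[(-.049,.078),(.049,.078),(-.049,-.078),(.049,-.078)]
c=lambda u,v:(u/3+130-.33,v/3+60-.33)
print(fit([ray(p,*c(u,v),.022)[:2] for u,v in[(277,149),(489,126),(319,467),(514,448)]],M))
a,b=ray(p,*c(395,217),.068)[:2],ray(p,*c(411,418),.068)[:2]; print('grip',(a+b)/2,np.linalg.norm(a-b),np.arctan2(*(a-b)[::-1]))
print(2*np.arctan2(.756,-.655)-np.pi*2)
```

```text
(array([ 0.4819, -0.3836]), np.float64(-1.608), [[-0.2, -0.2], [-0.4, 0.4], [0.4, 0.5], [0.1, -0.7]])
grip [ 0.48266496 -0.38459462] 0.08762496623434338 -0.0605732835613842
-1.7137134472470859
```

>>> apply_moves:
  series:
    - {"travel":[0.001,-0.004,-0.05],"yaw":0.104,"jaw":1}
    - {"travel":[0,0,-0.055],"yaw":0,"jaw":1}
    - {"travel":[0,0,-0.055],"yaw":0,"jaw":1}
    - {"travel":[0,0,-0.055],"yaw":0,"jaw":1}
    - {"travel":[0,0,-0.023],"yaw":0,"jaw":1}
    - {"travel":[0,0,0],"yaw":0,"jaw":1}
    - {"travel":[0,0,0],"yaw":0,"jaw":1}

```text
clock: 31.02
ee_pos: [0.4823, -0.3856, 0.0622]
orientation: [-0.692, 0.722, -0.001, 0.0]
force: [-0.5, -0.3, 1.5]
width: 0.0854
```

>>> apply_moves:
  series:
    - {"travel":[0,0.001,-0.002],"yaw":0,"jaw":-1}
    - {"travel":[0,0,0],"yaw":0,"jaw":-1}
    - {"travel":[0,0,0],"yaw":0,"jaw":-1}
    - {"travel":[0,0,0],"yaw":0,"jaw":-1}
    - {"travel":[0,0,0],"yaw":0,"jaw":-1}
    - {"travel":[0,0,0],"yaw":0,"jaw":-1}
    - {"travel":[0,0,0],"yaw":0,"jaw":-1}

```text
clock: 31.9
ee_pos: [0.4814, -0.3844, 0.0591]
orientation: [-0.691, 0.723, -0.0, -0.0]
force: [-1.6, 1.2, 5.3]
width: 0.0096
```

>>> apply_moves:
  series:
    - {"travel":[0,0,0.015],"yaw":0,"jaw":-1}
    - {"travel":[0,0,0.035],"yaw":0,"jaw":-1}
    - {"travel":[0,0,0.055],"yaw":0,"jaw":-1}
    - {"travel":[0,0,0.055],"yaw":0,"jaw":-1}
    - {"travel":[0,0,0.055],"yaw":0,"jaw":-1}
    - {"travel":[-0.002,0.03,0.011],"yaw":0.16,"jaw":-1}
    - {"travel":[-0.002,0.03,0.011],"yaw":0.16,"jaw":-1}
    - {"travel":[-0.002,0.03,0.011],"yaw":0.16,"jaw":-1}
    - {"travel":[-0.002,0.03,0.011],"yaw":0.16,"jaw":-1}
    - {"travel":[-0.002,0.03,0.012],"yaw":0.16,"jaw":-1}

```text
clock: 33.15
ee_pos: [0.4706, -0.233, 0.3302]
orientation: [0.919, -0.394, -0.0, 0.0]
force: [0.2, -1.0, -3.4]
width: 0.01
```

>>> apply_moves:
  series:
    - {"travel":[-0.002,0.037,0],"yaw":0.16,"jaw":-1}
    - {"travel":[-0.002,0.037,0],"yaw":0.16,"jaw":-1}
    - {"travel":[-0.002,0.037,0],"yaw":0.16,"jaw":-1}
    - {"travel":[-0.002,0.037,0],"yaw":0.16,"jaw":-1}
    - {"travel":[-0.002,0.037,0],"yaw":0.16,"jaw":-1}
    - {"travel":[0,0.038,0],"yaw":0,"jaw":-1}
    - {"travel":[0,0,0],"yaw":0,"jaw":-1}
    - {"travel":[0,0,0],"yaw":0,"jaw":-1}
    - {"travel":[0,0,0],"yaw":0,"jaw":-1}

```text
clock: 34.28
ee_pos: [0.4611, -0.0125, 0.3296]
orientation: [1.0, -0.008, -0.0, 0.0]
force: [-0.4, 0.2, -3.7]
width: 0.0094
```

Run:
```python
from h import *
st()
p=get_image('wrist'); save(p,'w7.png')
import pickle; pickle.dump({k:np.array(p[k]) for k in('frame','mtx','extrinsics')},open('w7.pkl','wb'))
f=np.array(p['frame'])[:,:,::-1]
s=read_state();x,y,z=s['ee_pos']
print('exp tray holes',proj(p,[[x+a*.049,y+.078,z-.037] for a in(-1,1)]).round(1),'shelf tips',proj(p,[[.4605+a*.049+.0013,.0376+.078,.228] for a in(-1,1)]).round(1))
cv2.imwrite('pics/m7.png',cv2.resize(f[0:190,110:410],None,fx=2.6,fy=2.6,interpolation=0))
```

```text
t 34.27 [ 0.4611 -0.0125  0.3296] [ 1.    -0.008 -0.     0.   ] F [-0.4  0.2 -3.7] w 0.0094 q [ 0.7   0.13 -0.85  1.79  0.1   1.27 -0.19]
exp tray holes [[176.1 101.4]
 [345.3  98.3]] shelf tips [[194.6  34.2]
 [326.   31.7]]
```

View pics/m7.png

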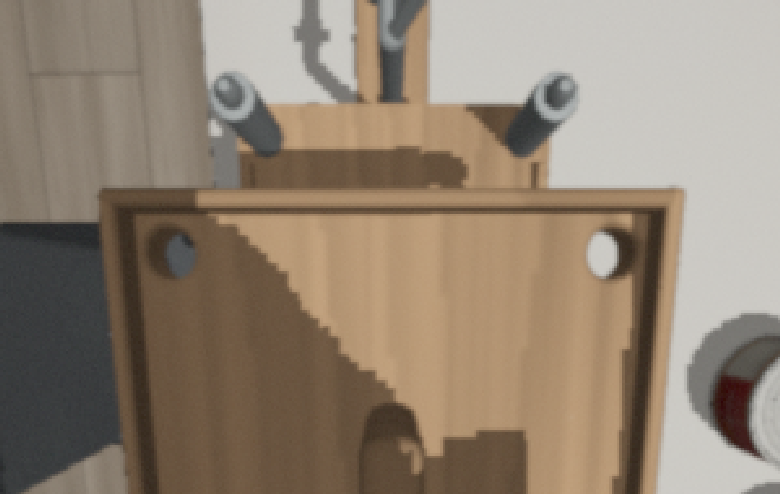

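Run:
```python
from h import *
import pickle
p=pickle.load(open('w7.pkl','rb'))
M=[(-.049,.078),(.049,.078)]
c=lambda u,v:(u/2.6+110-.3,v/2.6-.3)
for n,z,px in(('tray',.3296-.037,[(172.5,253),(610.5,252)]),('tips',.228,[(227,90),(567,87)]),('shoulder',.216,[(234,98.5),(557,97)])):
    print(n,fit([ray(p,*c(u,v),z)[:2] for u,v in px],M))
```

```text
tray (array([ 0.4598, -0.0108]), np.float64(-0.0152), [[0.3, -0.0], [-0.3, 0.0]])
tips (array([0.4627, 0.037 ]), np.float64(-0.0094), [[0.2, -0.0], [-0.2, 0.0]])
shoulder (array([0.462 , 0.0374]), np.float64(-0.0131), [[0.2, -0.0], [-0.2, 0.0]])
```

>>> apply_moves:
  series:
    - {"travel":[0.0018,0.025,0],"yaw":0.002,"jaw":-1}
    - {"travel":[0,0.023,0],"yaw":0,"jaw":-1}
    - {"travel":[0,0,-0.02],"yaw":0,"jaw":-1}
    - {"travel":[0,0,-0.02],"yaw":0,"jaw":-1}
    - {"travel":[0,0,-0.005],"yaw":0,"jaw":-1}
    - {"travel":[0,0,0],"yaw":0,"jaw":-1}
    - {"travel":[0,0,-0.004],"yaw":0,"jaw":-1}
    - {"travel":[0,0,0],"yaw":0,"jaw":-1}

```text
clock: 35.33
ee_pos: [0.4632, 0.0366, 0.2808]
orientation: [1.0, -0.007, 0.0, 0.0]
force: [-0.4, 0.1, -3.8]
width: 0.0096
```

>>> apply_moves:
  series:
    - {"travel":[0,0,-0.003],"yaw":0,"jaw":-1}
    - {"travel":[0,0,0],"yaw":0,"jaw":-1}
    - {"travel":[0,0,-0.003],"yaw":0,"jaw":-1}
    - {"travel":[0,0,0],"yaw":0,"jaw":-1}

```text
clock: 35.83
ee_pos: [0.4629, 0.0366, 0.2744]
orientation: [1.0, -0.007, -0.0, -0.0]
force: [-0.1, 0.2, -3.4]
width: 0.0096
```

>>> apply_moves:
  series:
    - {"travel":[0,0,-0.003],"yaw":0,"jaw":-1}
    - {"travel":[0,0,0],"yaw":0,"jaw":-1}
    - {"travel":[0,0,-0.002],"yaw":0,"jaw":-1}
    - {"travel":[0,0,0],"yaw":0,"jaw":-1}

```text
clock: 36.33
ee_pos: [0.463, 0.0366, 0.2695]
orientation: [1.0, -0.006, -0.0, -0.0]
force: [-0.2, -0.1, -4.1]
width: 0.0094
```

>>> apply_moves:
  series:
    - {"travel":[0,0,-0.002],"yaw":0,"jaw":-1}
    - {"travel":[0,0,0],"yaw":0,"jaw":-1}

```text
clock: 36.58
ee_pos: [0.4633, 0.0368, 0.2686]
orientation: [1.0, -0.006, 0.0, 0.0]
force: [-3.4, -0.4, 6.9]
width: 0.0096
```

>>> apply_moves:
  series:
    - {"travel":[0,0,-0.001],"yaw":0,"jaw":-1}
    - {"travel":[0,0,0],"yaw":0,"jaw":-1}
    - {"travel":[0,0,0.002],"yaw":0,"jaw":1}
    - {"travel":[0,0,0],"yaw":0,"jaw":1}
    - {"travel":[0,0,0],"yaw":0,"jaw":1}
    - {"travel":[0,0,0],"yaw":0,"jaw":1}
    - {"travel":[0,0,0.04],"yaw":0,"jaw":1}
    - {"travel":[0,0,0.05],"yaw":0,"jaw":1}

```text
clock: 37.58
ee_pos: [0.4624, 0.0366, 0.3589]
orientation: [1.0, -0.006, -0.001, -0.0]
force: [1.0, 0.6, 0.9]
width: 0.0852
```

>>> apply_moves:
  series:
    - {"travel":[0.002,0.052,0],"yaw":0,"jaw":1}
    - {"travel":[0.002,0.052,0],"yaw":0,"jaw":1}
    - {"travel":[0.002,0.052,0],"yaw":0,"jaw":1}
    - {"travel":[0.002,0.052,0],"yaw":0,"jaw":1}
    - {"travel":[0.002,0.052,0],"yaw":0,"jaw":1}
    - {"travel":[0.002,0.052,0],"yaw":0,"jaw":1}
    - {"travel":[0.002,0.052,0],"yaw":0,"jaw":1}
    - {"travel":[0,0.01,0],"yaw":0,"jaw":1}
    - {"travel":[0,0,0],"yaw":0,"jaw":1}
    - {"travel":[0,0,0],"yaw":0,"jaw":1}

```text
clock: 38.83
ee_pos: [0.4778, 0.4092, 0.3586]
orientation: [1.0, -0.007, 0.0, 0.0]
force: [0.7, 0.2, -0.9]
width: 0.0852
```

Run:
```python
from h import *
st()
p=get_image('wrist'); save(p,'w8.png')
import pickle; pickle.dump({k:np.array(p[k]) for k in('frame','mtx','extrinsics')},open('w8.pkl','wb'))
find(p,['cup_grip','cup_hook','rail_stop','rail_open','guard_end'])
q=get_image('top');find(q,['cup_grip','cup_hook','tray_grip','rail_stop','rail_open','guard_end'])
q=get_image('scene');find(q,['cup_grip','cup_hook','tray_grip','shelf_grip','rail_stop','rail_open','guard_end'])
```

```text
t 38.83 [0.4778 0.4092 0.3586] [ 1.    -0.007  0.     0.   ] F [ 0.7  0.2 -0.9] w 0.0852 q [-0.18  0.5  -0.95  1.36  0.4   1.48 -1.11]
cup_grip [0.4731 0.4295 0.1961] 0.71
rail_open [0.4648 0.2527 0.1827] 0.86
guard_end [0.472  0.2189 0.2041] 0.64
cup_grip [0.4762 0.4229 0.1911] 0.68
cup_hook [0.4807 0.4234 0.1394] 0.62
tray_grip [0.4619 0.0383 0.2608] 0.78
rail_stop [0.4638 0.1604 0.1799] 0.68
rail_open [0.4628 0.2496 0.1804] 0.89
guard_end [0.4757 0.2219 0.2054] 0.76
cup_grip [0.471  0.4294 0.1914] 0.72
cup_hook [0.4852 0.4324 0.1435] 0.72
tray_grip [0.463  0.0418 0.2662] 0.72
shelf_grip [0.4602 0.0385 0.1819] 0.89
rail_stop [0.4616 0.1626 0.1792] 0.78
rail_open [0.4661 0.2547 0.1794] 0.62
```

View pics/w8.png

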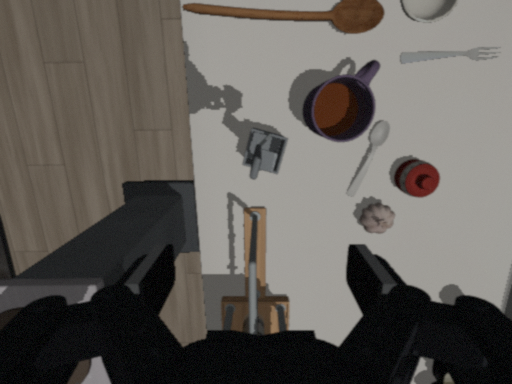

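Run:
```python
from h import *
import pickle
p=pickle.load(open('w8.pkl','rb'))
f=p['frame'][:,:,::-1]
cv2.imwrite('pics/m8.png',cv2.resize(f[120:184,230:300],None,fx=9,fy=9,interpolation=0))
g=np.array([.4735,.427]);
for y in(-.2,-.3,-.4,0.2):
    R=np.array([[np.cos(y),-np.sin(y)],[np.sin(y),np.cos(y)]])
    print(y,(proj(p,[[*(g+R@[a,b]),.215] for a,b in[(-.004,-.012),(.004,-.012),(.004,.012),(-.004,.012)]])-[230,120]).round(1).tolist())
```

```text
-0.2 [[20.9, 59.5], [28.8, 60.9], [33.2, 37.4], [25.2, 35.9]]
-0.3 [[19.8, 58.8], [27.5, 61.0], [34.3, 38.1], [26.5, 35.8]]
-0.4 [[18.8, 58.0], [26.3, 61.0], [35.4, 38.9], [27.8, 35.8]]
0.2 [[25.7, 60.9], [33.5, 59.3], [28.3, 35.8], [20.4, 37.6]]
```

View pics/m8.png

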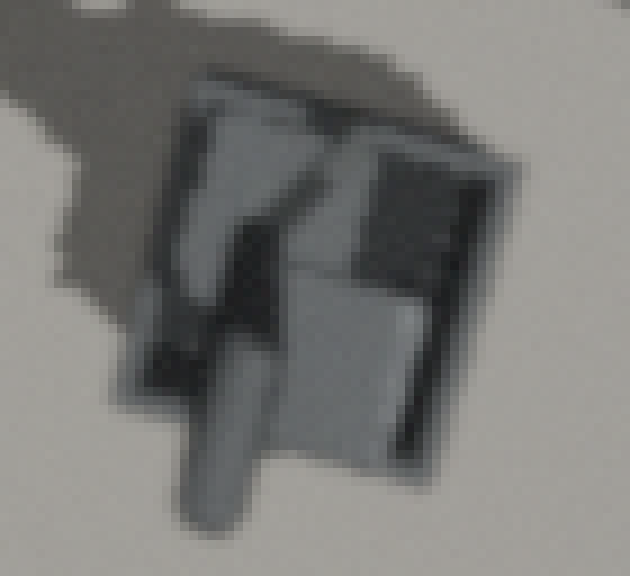

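>>> apply_moves:
  series:
    - {"travel":[-0.006,0.018,0],"yaw":-0.11,"jaw":1}
    - {"travel":[0,0,-0.03],"yaw":-0.1,"jaw":1}
    - {"travel":[0,0,-0.04],"yaw":0,"jaw":1}
    - {"travel":[0,0,-0.04],"yaw":0,"jaw":1}
    - {"travel":[0,0,-0.04],"yaw":0,"jaw":1}
    - {"travel":[0,0,-0.01],"yaw":0,"jaw":1}
    - {"travel":[0,0,0],"yaw":0,"jaw":1}
    - {"travel":[0,0,0],"yaw":0,"jaw":1}
  grip_force: 60

```text
clock: 40.88
ee_pos: [0.4715, 0.4296, 0.2006]
orientation: [0.994, -0.111, 0.001, -0.001]
force: [0.7, 0.9, 0.1]
width: 0.0851
```

>>> apply_moves:
  series:
    - {"travel":[0,-0.001,-0.001],"yaw":0,"jaw":-1}
    - {"travel":[0,0,0],"yaw":0,"jaw":-1}
    - {"travel":[0,0,0],"yaw":0,"jaw":-1}
    - {"travel":[0,0,0],"yaw":0,"jaw":-1}
    - {"travel":[0,0,0],"yaw":0,"jaw":-1}
    - {"travel":[0,0,0],"yaw":0,"jaw":-1}
    - {"travel":[0,0,0],"yaw":0,"jaw":-1}

```text
clock: 41.75
ee_pos: [0.4711, 0.4278, 0.1978]
orientation: [0.994, -0.111, 0.0, -0.0]
force: [0.1, 0.4, 2.1]
width: 0.0067
```

>>> apply_moves:
  series:
    - {"travel":[0,0,0.02],"yaw":0,"jaw":-1}
    - {"travel":[-0.02,0,0.056],"yaw":0,"jaw":-1}
    - {"travel":[-0.035,0,0],"yaw":0.1,"jaw":-1}
    - {"travel":[-0.036,0,0],"yaw":0.106,"jaw":-1}
    - {"travel":[0,-0.035,0],"yaw":0,"jaw":-1}
    - {"travel":[0,-0.05,0],"yaw":0,"jaw":-1}
    - {"travel":[0,-0.05,0],"yaw":0,"jaw":-1}
    - {"travel":[0,-0.04,0],"yaw":0,"jaw":-1}
    - {"travel":[0,0,0],"yaw":0,"jaw":-1}
    - {"travel":[0,0,0],"yaw":0,"jaw":-1}

```text
clock: 43.0
ee_pos: [0.3801, 0.2533, 0.2746]
orientation: [1.0, -0.009, 0.001, -0.0]
force: [-0.4, 0.8, -1.9]
width: 0.0064
```

Run:
```python
from h import *
st()
p=get_image('wrist'); save(p,'w9.png')
find(p,['cup_grip','cup_hook','rail_stop','rail_open','guard_end'])
for c in('top','scene'):
  q=get_image(c);save(q,c+'9.png');find(q,['cup_grip','cup_hook','rail_stop','rail_open','guard_end'])
```

```text
t 43.0 [0.3801 0.2533 0.2746] [ 1.    -0.009  0.001 -0.   ] F [-0.4  0.8 -1.9] w 0.0064 q [ 0.24  0.22 -1.06  1.88  0.21  1.16 -0.91]
cup_grip [ 6.928e-01 -5.000e-03  1.000e-04] 0.7
cup_hook [0.3866 0.252  0.2192] 0.84
rail_open [0.4643 0.2547 0.1813] 0.83
guard_end [0.4703 0.2194 0.2063] 0.82
cup_grip [0.3809 0.2495 0.269 ] 0.47
cup_hook [0.3899 0.2525 0.2162] 0.58
rail_stop [0.4619 0.1626 0.181 ] 0.61
rail_open [0.4625 0.25   0.1809] 0.95
cup_grip [0.3806 0.2521 0.2686] 0.73
cup_hook [0.395  0.2575 0.219 ] 0.95
rail_stop [0.4611 0.1586 0.1804] 0.63
rail_open [0.4681 0.2525 0.1786] 0.87
```

>>> apply_moves:
  series:
    - {"travel":[0.036,0,0.002],"yaw":0,"jaw":-1}
    - {"travel":[0.036,0,0],"yaw":0,"jaw":-1}
    - {"travel":[0,0,0],"yaw":0,"jaw":-1}
    - {"travel":[0,0,0],"yaw":0,"jaw":-1}
    - {"travel":[0,0,-0.01],"yaw":0,"jaw":-1}
    - {"travel":[0,0,0],"yaw":0,"jaw":-1}

```text
clock: 44.65
ee_pos: [0.451, 0.2523, 0.2649]
orientation: [1.0, -0.008, -0.0, 0.001]
force: [0.3, 0.0, -1.7]
width: 0.0068
```

>>> apply_moves:
  series:
    - {"travel":[0.0005,0,-0.003],"yaw":0,"jaw":-1}
    - {"travel":[0,0,0],"yaw":0,"jaw":-1}
    - {"travel":[0,0,-0.003],"yaw":0,"jaw":-1}
    - {"travel":[0,0,0],"yaw":0,"jaw":-1}

```text
clock: 45.15
ee_pos: [0.4524, 0.2526, 0.2594]
orientation: [1.0, -0.008, -0.0, 0.0]
force: [-0.2, -0.3, -2.3]
width: 0.0065
```

>>> apply_moves:
  series:
    - {"travel":[0,0,-0.004],"yaw":0,"jaw":-1}
    - {"travel":[0,0,0],"yaw":0,"jaw":-1}
    - {"travel":[0,0,-0.004],"yaw":0,"jaw":-1}
    - {"travel":[0,0,0],"yaw":0,"jaw":-1}
    - {"travel":[0,0,-0.003],"yaw":0,"jaw":-1}
    - {"travel":[0,0,0],"yaw":0,"jaw":-1}

```text
clock: 45.9
ee_pos: [0.4525, 0.2525, 0.2484]
orientation: [1.0, -0.009, -0.0, 0.0]
force: [0.1, 0.2, -1.6]
width: 0.0067
```

>>> apply_moves:
  series:
    - {"travel":[0,0,-0.003],"yaw":0,"jaw":-1}
    - {"travel":[0,0,0],"yaw":0,"jaw":-1}
    - {"travel":[0,0,-0.002],"yaw":0,"jaw":-1}
    - {"travel":[0,0,0],"yaw":0,"jaw":-1}

```text
clock: 46.4
ee_pos: [0.4525, 0.2526, 0.2435]
orientation: [1.0, -0.008, -0.0, 0.0]
force: [0.9, -1.0, -1.2]
width: 0.0064
```

>>> apply_moves:
  series:
    - {"travel":[0,0,-0.0015],"yaw":0,"jaw":-1}
    - {"travel":[0,0,0],"yaw":0,"jaw":-1}

```text
clock: 46.65
ee_pos: [0.4526, 0.2528, 0.2426]
orientation: [1.0, -0.008, 0.0, -0.0]
force: [-1.9, -0.8, 3.7]
width: 0.0067
```

>>> apply_moves:
  series:
    - {"travel":[0,0,0.0015],"yaw":0,"jaw":-1}
    - {"travel":[-0.0002,-0.01,0],"yaw":0,"jaw":-1}
    - {"travel":[-0.0003,-0.015,0],"yaw":0,"jaw":-1}
    - {"travel":[-0.0003,-0.02,0],"yaw":0,"jaw":-1}
    - {"travel":[-0.0002,-0.015,0],"yaw":0,"jaw":-1}
    - {"travel":[-0.0001,-0.008,0],"yaw":0,"jaw":-1}
    - {"travel":[0,0,0],"yaw":0,"jaw":-1}
    - {"travel":[0,0,0],"yaw":0,"jaw":-1}

```text
clock: 47.65
ee_pos: [0.4514, 0.1852, 0.2438]
orientation: [1.0, -0.008, 0.0, -0.0]
force: [0.8, -0.6, -1.9]
width: 0.0062
```

>>> apply_moves:
  series:
    - {"travel":[0,-0.004,0],"yaw":0,"jaw":-1}
    - {"travel":[0,0,0],"yaw":0,"jaw":-1}
    - {"travel":[0,-0.004,0],"yaw":0,"jaw":-1}
    - {"travel":[0,0,0],"yaw":0,"jaw":-1}

```text
clock: 48.15
ee_pos: [0.4515, 0.1763, 0.2436]
orientation: [1.0, -0.009, -0.0, 0.0]
force: [-0.2, -0.1, -2.2]
width: 0.0063
```

>>> apply_moves:
  series:
    - {"travel":[0,-0.002,0],"yaw":0,"jaw":-1}
    - {"travel":[0,0,0],"yaw":0,"jaw":-1}
    - {"travel":[0,-0.002,0],"yaw":0,"jaw":-1}
    - {"travel":[0,0,0],"yaw":0,"jaw":-1}

```text
clock: 48.65
ee_pos: [0.4515, 0.1736, 0.244]
orientation: [1.0, -0.008, 0.0, -0.001]
force: [-0.9, 4.2, -0.9]
width: 0.0064
```

>>> apply_moves:
  series:
    - {"travel":[0,-0.001,-0.001],"yaw":0,"jaw":-1}
    - {"travel":[0,0,-0.0005],"yaw":0,"jaw":-1}
    - {"travel":[0,0,0],"yaw":0,"jaw":-1}

```text
clock: 49.02
ee_pos: [0.4516, 0.1722, 0.2426]
orientation: [1.0, -0.008, 0.0, -0.0]
force: [-0.9, 4.3, 5.5]
width: 0.0067
```

>>> apply_moves:
  series:
    - {"travel":[0,0,0],"yaw":0,"jaw":-0.4}
    - {"travel":[0,0,0],"yaw":0,"jaw":0.2}
    - {"travel":[0,0,0],"yaw":0,"jaw":0.2}
    - {"travel":[0,0,0],"yaw":0,"jaw":0.2}
    - {"travel":[0,0,0.02],"yaw":0,"jaw":0.2}
    - {"travel":[0,0,0.04],"yaw":0,"jaw":0.2}
    - {"travel":[0,0,0.05],"yaw":0,"jaw":0.2}
    - {"travel":[-0.03,0.04,0.02],"yaw":0,"jaw":0.2}
    - {"travel":[-0.03,0.04,0],"yaw":0,"jaw":0.2}
    - {"travel":[0,0,0],"yaw":0,"jaw":0.2}

```text
clock: 50.28
ee_pos: [0.3887, 0.2549, 0.3729]
orientation: [1.0, -0.005, 0.001, -0.0]
force: [0.3, -1.2, 0.3]
width: 0.0512
```

Run:
```python
from h import *
st()
for c in('top','scene','wrist'):
  q=get_image(c);save(q,c+'10.png');print(c);find(q,['cup_grip','cup_hook','rail_stop','shelf_grip','tray_grip','mug','tin','jar_0_mid'])
a=cv2.imread('pics/scene10.png')[120:300,140:320];b=cv2.imread('pics/wrist10.png')
cv2.imwrite('pics/fin.png',np.hstack([cv2.resize(a,(384,384),interpolation=3),b])[:, :800])
```

```text
t 50.27 [0.3887 0.2549 0.3729] [ 1.    -0.005  0.001 -0.   ] F [ 0.3 -1.2  0.3] w 0.0512 q [ 0.32  0.16 -1.11  1.7   0.14  1.37 -0.82]
top
cup_grip [0.4501 0.1736 0.2375] 0.73
cup_hook [0.4586 0.1719 0.1827] 0.72
tray_grip [0.4605 0.0389 0.2614] 0.95
tin [ 0.6945 -0.0081 -0.0022] 0.88
scene
cup_grip [0.449  0.174  0.2361] 0.84
cup_hook [0.4652 0.1788 0.1874] 0.66
rail_stop [0.4607 0.1596 0.184 ] 0.65
shelf_grip [0.4615 0.041  0.1799] 0.74
tray_grip [0.4631 0.041  0.2654] 0.96
mug [ 0.6025  0.4959 -0.0014] 0.87
tin [6.934e-01 2.000e-04 1.200e-03] 0.46
jar_0_mid [0.4614 0.0908 0.0662] 0.52
wrist
cup_hook [0.4631 0.1724 0.1853] 0.67
rail_stop [0.4593 0.1587 0.1791] 0.77
tin [ 0.6991 -0.0064  0.0026] 0.65
jar_0_mid [0.4571 0.0879 0.0748] 0.6
```

View pics/fin.png

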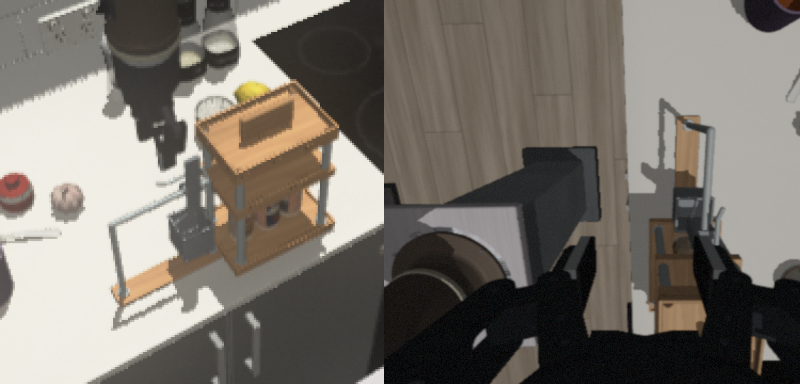

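```bash
python3 -c "
from plant import *
print(job_done())"
```

```text
the job is handed in; nothing more can be done
None
```

The rack is back together and the job is handed in at about 50 s on the robot's clock.

- **Jars:** All three jars that were here stand upright on the deck. A wrist picture before the shelf went on showed all three. One has a lighter cap than described, but I treated it as a jar because its size and the detector matched.
- **Shelf and tray:** The shelf is over the rack posts and the tray over the shelf posts. Both slid on freely and met support at the expected height. The last readings put the shelf grip at about 0.180 m and the tray grip at 0.261 to 0.265 m, against 0.182 and 0.262 m expected. The tray had been knocked about 4 cm aside during the run, so I found it again before picking it up.
- **Cup:** It hangs on the rail under the guard rod. I slid it along until I felt about 4 N from the stop ring, then set it down and let go. The last readings put the hook at z of about 0.185 m and y of about 0.173 m. That is where the ring contact should be, but one camera read y about 5 mm farther out, which is about detector noise.
- **Mug and tin:** I did not touch either. Their readings match the start to within about a centimetre; the largest difference was a low-confidence one for the tin.

The final picture shows both boards level and the cup hanging. I viewed 17 pictures, three over the 14 budgeted and one past the allowance of one or two.

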